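# Shut the tackle chute and drop its latch handle home

## Task

The lead is sorted, so close up the tackle chute: slide its gate fully shut, then swing the blue latch handle round over the brass keeper on the gate until it rides over the crest and drops into the keeper's notch. Do it by feel: the keeper has been moved in its slots, so stop turning once the handle has dropped and do not force it against the stop. Leave the sinkers, spinner, shackle and jar where they lie, and let go of everything.

Things in the scene. Friction and masses are not known exactly. Their poses are not given: they have to be found in the camera images.
- chute_head: Galvanised sheet box fixed on the slate, 240 mm (x) by 350 mm (y, from -200 to +150 mm) by 70 mm high, with a square mouth in its flat top and a trough leaving over the slate's far edge. Origin: on the slate; the box spans x -130 to +110 mm. Its z is up and it may stand turned by up to 0.2 rad.
- gate: Flat galvanised plate, 132 mm (x) by 145 mm (y, from -65 to +80 mm) by 5 mm, lying on the box's top (70 mm above the slate). It slides along the box's y only: fully shut against a hard stop when its origin (on its underside) is at (20, -30) mm in the box's frame; open it lies up to 90 mm further to -y. It slides stiffly (about 8 N) and stays where it is left.
- gate_knob (a point): Top centre of the gate's red knob, an upright cylinder of 20 mm diameter and 45 mm height on the gate, so its top is 120 mm above the slate. It stands at (-40, -50) mm from the gate's origin; push or pinch it from above.
- pivot (a point): Point on the vertical axis of the latch handle, at the level of the box's top: (20, 75, 70) mm in the box's frame.
- handle: Blue latch arm, 18 mm wide, 8 mm thick, 112 mm long, pointing along its own -x. Origin on its upright pivot axis, 70 mm above the slate when down; rises with the arm. Arm underside 32 mm, upper face 41 mm above origin. Its yaw less the box's yaw is its turn: 0 to 0.3 rad at the start (towards the robot); it latches anticlockwise from above (turn grows). Sprung down, about 6 N; can rise 12 mm.
- pin (a point): Foot of the 8 mm pin under the arm, 60 mm from the pivot. On the shut gate it meets the brass keeper: a ramp that lifts it 8 mm (5 to 10 N of push at the knob), a 14 mm level crest, then an 11 mm notch where it drops right down, with a hard stop wall at once behind. The notch lies anywhere from 1.33 to 1.83 rad of turn, set anew each time. With the gate over 2 mm from shut it cannot drop.
- handle_knob (a point): Top centre of the handle's black round upright knob, 22 mm diameter, 45 mm tall, 100 mm from the pivot axis; its top is 86 mm above the handle's origin (156 mm above the slate when down). It does not spin on the arm. More than about 30 N here against the stop overloads the keeper.
- sinker1: Grey lead egg sinker, 38 mm long, 24 mm diameter, lying loose on the slate; a bystander to be left alone. Origin: at its underside.
- sinker2: Grey lead egg sinker, 38 mm long, 24 mm diameter, lying loose on the slate; a bystander to be left alone. Origin: at its underside.
- sinker3: Grey lead egg sinker, 38 mm long, 24 mm diameter, lying loose on the slate; a bystander to be left alone. Origin: at its underside.
- sinker4: Grey lead egg sinker, 38 mm long, 24 mm diameter, lying loose on the slate; a bystander to be left alone. Origin: at its underside.
- spinner: Bright tin spinner, 80 mm long, 95 mm with its hook wire, lying loose on the slate; a bystander to be left alone. Origin: at its underside.
- shackle: Galvanised bow shackle, 60 mm by 56 mm, lying loose on the slate; a bystander to be left alone. Origin: at its underside.
- jar: Amber glass jar with a steel lid, 64 mm diameter, 90 mm tall, standing loose on the slate; a bystander to be left alone. Origin: at its underside.

How it is judged (in metres and radians):
On the way, in this order (a step that is already met when the one before it is completed fails the run):
1. the gate is slid fully shut (y of gate in the frame of chute_head above -0.034 m), for 0.2 s.
2. the handle has ridden over the keeper and dropped into its notch (x of handle_knob in the frame of chute_head above -0.0077 m and z of handle in the frame of chute_head below 0.072 m), for 0.2 s.
At the end, for the whole second after the job is handed in: The gate is within 4 mm of fully shut, and the handle is turned past 1.29 rad and has dropped to within 2 mm of its lowest level, in the keeper's notch (on the ramp or crest it stands higher) (all of step 2 and y of gate in the frame of chute_head above -0.034 m); the robot touches nothing.
It fails at once if the keeper is overloaded: the handle pin presses on it with more than 50 N (contact force between handle and gate above 50 N).
It fails at once if a sinker, the spinner, the shackle or the jar is moved by more than 20 mm (distance of any of sinker1, sinker2, sinker3, sinker4, spinner, shackle, jar from where it was at the start of the episode above 0.02 m).
It also fails if it takes over 67 s, if anything falls off the work surface, if the arm or the gripper's body presses on something with over 40 N, if the wrist force passes 120 N, or if a joint passes its speed limit or range.

## Robot

A 7-joint arm with a two-finger parallel gripper is mounted at the origin on the work surface. World frame = base frame: x ahead of the robot, y to its left, z up, the work surface at z = 0. Lengths are in mm, angles in rad, forces in N, time in s.
With the tool pointing down it reaches from about 400 to 875 mm from the base axis. Payload 19.3 kg.
Tool frame: the origin (TCP) lies at the very end of the fingers, on their centre line; the grasp point (between the pads) lies 19 mm behind it; z points along the fingers, y is the direction in which the jaws open and shut (so a half turn about z gives the same grasp; the last joint's range is limited). The gripper opens to 85 mm and grips with 20 to 120 N. Pads are 22 mm wide; open, the fingers measure 114 mm over their backs; the gripper's body (76 mm by 85 mm) begins 54 mm behind the grasp point. The pads swing forward as they close: fully open they stand 13 mm farther back than shut.
Start: joints at [1.23, 0.521, -0.036, 1.599, 0.021, 1.021, -0.113], TCP at [167.161, -602.222, 231.291] pointing down, gripper open.
Joint ranges: [-2.91, 2.91], [-0.3, 2.13], [-1.5, 1.42], [0.17, 2.43], [-1.26, 4.41], [0.16, 1.93], [-2.52, 2.52]. Speed limits (rad/s): [1.89, 1.89, 2.39, 2.39, 3.01, 3.01, 3.01].

## Interface

Orientations are given as a unit quaternion [x, y, z, w].
In Python, from plant import get_obs, read_camera, camera_info, workorder, search_frame, tip_of gives the robot as it stands. The module is installed in compiled form; this text tells all that it offers.
- The arm moves only by the tool jog_arm, never from a script. Its argument "motion" is a list that holds one entry, the list of rows, each a list of 7 numbers: the opening, from -1 (shut) to 1 (fully open), so that 0 is half open, then the shift along the tool's x, y, z as a fraction of full scale, then the turn, a rotation vector about the tool's x, y, z as a fraction of full scale. In form: [[[claw, dx, dy, dz, rx, ry, rz], ...]]. A call has 1 to 8 rows; each row is the pose to reach, as a shift and turn from the pose commanded when the call began, along the tool's axes at that moment; what a row does not reach only later rows make up. Full scale, the value 1, is 0.4 m for a shift and 45 degrees for a turn. A row lasts 1/10 s, in which the tool goes at most 50 mm and 8.59 degrees, less where a joint would pass 70% of its speed; a pose out of reach is approached as far as the arm can. A call with a number of a shift or a turn outside -1 to 1 is refused whole. A call with a gripper value outside its range is refused whole. The fingers move at their own pace and stop on an object; "newtons" is the grip in N (left out, the last holds). Time passes only in rows, so rows that repeat a pose let the fingers close. It gives the time, the measured TCP pose, the force and the opening at its end, in the units of the state.
- get_obs(): the state, without advancing time (a new reading comes with each control period).
- read_camera(name): name is "scene" or "top" or "wrist"; returns (picture, depth): 400x640x3 uint8, red, green, blue; 400x640 float32, mm along the optical axis (not along the pixel's ray), 0 where there is no reading.
- camera_info(name): a dict with "camera_matrix" (3x3 intrinsics, pixels), "R" (3x3) and "t" (3): a world point X has camera coordinates R X + t; the wrist camera has in their place "mount" (4x4, takes a point from camera to tool coordinates, whose origin is the TCP and whose axes are the flange's). Camera axes: x right, y down, z forward; pixel columns grow to the right and rows downward; lengths in mm; the calibration is good to about 2 mm. A picture is of the moment at which its call begins: read the wrist's pose just before it. camera_info takes no time and is no camera call.
- workorder.sign_off(): hands the job in, once; it reports no verdict.
Trained networks look in the newest picture that a camera, given by its name, has taken for a name from the list of things; names that differ only in an ending like _2 or _b are one class to them, and where a whole thing is asked for, a point or a joint stands for the part that bears it (a point fixed in the world has none). Each returns a list of dicts, best first, with "confidence" (0 to 1); they miss things now and then, are a little off and sometimes report something else, mostly with a low value. They report only what shows in the picture. A call takes as long as a camera call.
- search_frame(name, camera): "xyz" ([x, y, z] in mm, in world coordinates, good to about 4 mm: the middle of the surface that is visible of it).
- tip_of(name, camera): "xyz" ([x, y, z] in mm, in world coordinates, good to about 4 mm: a listed point, or the origin of a listed thing).
The state is a dict: "clock": time; "q": joint angles; "joint_velocities": joint speeds; "tau": joint torques, N m; "tcp_pos": TCP position; "orientation": TCP orientation; "force": force on the tool from outside, world axes, zero at the start; "moment": the same for the moment, N m; "finger_gap": finger opening in mm.
Only numpy, scipy, OpenCV 4.12 (cv2) and the standard library are available. Lean on these libraries where they do the work, as an engineer would, in place of code of your own. Each camera call takes 0.05 s, during which the arm holds its last target.

## Working session

There is one attempt and no reset: what is moved stays moved. The work goes in short steps, Python scripts to look and compute and a tool call to move; the robot and the scene stay as the last step left them, time stands still between calls to the robot, and variables do not carry over. Pictures are saved under pics/ and viewed, and the job is handed in when it is done.

Besides the shell and the picture viewer there is one more tool, called after ">>>" by a JSON object that holds its "method" and its "body", one argument or row to a line. jog_arm: Moves the arm, as the interface text tells. Shift numbers are shares of 0.4 m and turn numbers shares of 45 degrees, none past 1 either way. Its arguments: {"type":"object","properties":{"motion":{"type":"array"},"newtons":{"type":"number"}},"required":["motion"]}

```bash
mkdir -p pics && python3 - <<'E'
from plant import *
import cv2,numpy as np
o=get_obs()
for k in o: print(k,np.round(o[k],3))
for c in ["scene","top"]:
    p,d=read_camera(c); cv2.imwrite(f"pics/{c}0.png",p[:,:,::-1]); np.save(f"pics/{c}0.npy",d)
    for n in ["gate_knob","pivot","handle_knob","chute_head","gate","handle","pin"]:
        try:
            r=tip_of(n,c); print(c,n,[(np.round(x["xyz"],1).tolist(),round(x["confidence"],2)) for x in r[:3]])
        except Exception as e: print(n,e)
print(get_obs()["clock"])
i=camera_info("wrist");print(i)
E
```

```text
clock 0.0
q [ 1.23   0.522 -0.036  1.6    0.021  1.021 -0.113]
joint_velocities [ 0.    -0.002  0.     0.001 -0.001 -0.001 -0.   ]
tau [-1.0000e-03 -9.2709e+01  1.9790e+00 -3.6991e+01  1.8000e-02  8.0000e-03
  0.0000e+00]
tcp_pos [ 167.097 -601.896  230.727]
orientation [ 0.991  0.135 -0.    -0.001]
force [-0.373 -0.332  0.586]
moment [ 0.023  0.009 -0.039]
finger_gap 85.343
scene gate_knob [([557.8, -199.8, 124.2], 0.71), ([437.0, 407.5, 1.2], 0.3)]
scene pivot [([582.6, 19.9, 70.1], 0.81)]
scene handle_knob [([481.9, 15.1, 155.4], 0.85)]
scene chute_head [([482.3, 9.8, 154.8], 0.66), ([567.3, -53.4, 0.5], 0.59)]
scene gate [([599.2, -148.4, 67.7], 0.79), ([585.6, 20.2, 70.9], 0.59)]
scene handle [([577.1, 23.8, 72.3], 0.61)]
scene pin [([521.8, 16.0, 77.9], 0.75), ([585.2, 20.6, 67.2], 0.72)]
top gate_knob [([561.5, -207.4, 118.3], 0.95)]
top pivot [([578.8, 21.2, 69.1], 0.95)]
top handle_knob [([482.6, 13.5, 158.4], 0.61)]
top chute_head [([568.3, -51.6, 0.5], 0.66)]
top gate [([596.0, -148.0, 69.7], 0.8), ([307.1, -404.7, 2.6], 0.73)]
top handle [([592.8, -151.4, 69.7], 0.75), ([475.7, -443.6, -3.9], 0.7), ([581.1, 26.7, 67.9], 0.65)]
top pin [([528.1, 20.5, 82.6], 0.75)]
0.8
{'camera_matrix': array([[335.13027959,   0.        , 325.52820404],
       [  0.        , 335.13027959, 202.29065371],
       [  0.        ,   0.        ,   1.        ]]), 'mount': array([[ 1.91600073e-04, -9.49752521e-01, -3.13001777e-01,
         7.96795979e+01],
       [ 9.99999879e-01,  3.23771822e-04, -3.70295196e-04,
        -3.87488201e-01],
       [ 4.53029951e-04, -3.13001668e-01,  9.49752468e-01,
        -1.42050962e+02],
       [ 0.00000000e+00,  0.00000000e+00,  0.00000000e+00,
         1.00000000e+00]])}
```

View pics/scene0.png

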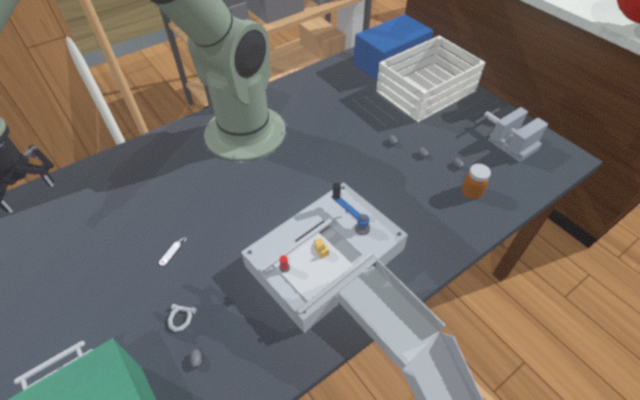

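View pics/top0.png

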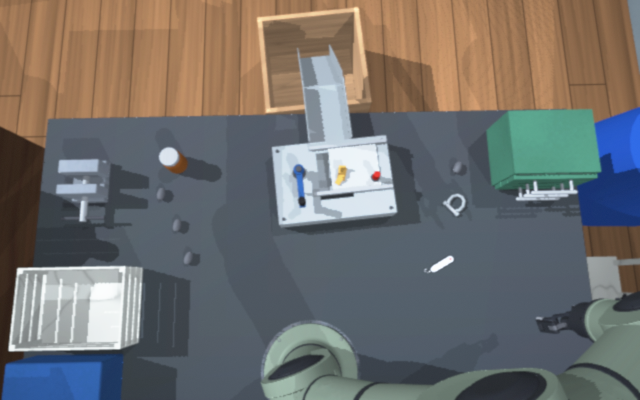

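```bash
cat > h.py <<'E'
from plant import *
import cv2,numpy as np
def cloud(c,d):
    i=camera_info(c);K=i["camera_matrix"];v,u=np.mgrid[:400,:640]
    P=np.stack([(u-K[0,2])/K[0,0]*d,(v-K[1,2])/K[1,1]*d,d],-1)
    return (P-i["t"])@i["R"] 
E
python3 - <<'E'
from h import *
for c in ["scene","top"]:
    d=np.load(f"pics/{c}0.npy");W=cloud(c,d); p=cv2.imread(f"pics/{c}0.png")
    m=(abs(W[...,2]-71)<9)&(W[...,0]>380)&(W[...,0]<720)&(W[...,1]>-320)&(W[...,1]<180)&(d>0)
    X=W[m]; print(c,m.sum(),np.median(X[:,2]))
    r=cv2.minAreaRect(X[:,:2].astype(np.float32)); print(r); print(cv2.boxPoints(r))
    # knob tops
    hsv=cv2.cvtColor(p,cv2.COLOR_BGR2HSV)
    red=((hsv[...,0]<8)|(hsv[...,0]>172))&(hsv[...,1]>150)&(W[...,0]>400)&(W[...,0]<720)&(abs(W[...,1])<330)&(W[...,2]>50)
    q=W[red];print("red",len(q),q[q[:,2]>np.percentile(q[:,2],60)].mean(0))
    bl=(abs(W[...,0]-500)<60)&(abs(W[...,1]-15)<60)&(W[...,2]>145)
    print("blk",bl.sum(),W[bl].mean(0) if bl.any() else 0)
    b=(abs(hsv[...,0].astype(int)-110)<15)&(hsv[...,1]>120)&(abs(W[...,0]-560)<100)&(abs(W[...,1])<100)
    print("blue",b.sum()); 
    y=(abs(hsv[...,0].astype(int)-22)<8)&(hsv[...,1]>120)&(abs(W[...,0]-580)<100)&(abs(W[...,1]+80)<100)
    q=W[y];print("brass",len(q),q.min(0),q.max(0),q.mean(0))
    u0=cv2.resize(p[120:240,240:440] if c=="top" else p[170:330,230:420],None,fx=4 if c=="top" else 3.7,fy=4 if c=="top" else 3.7,interpolation=2); cv2.imwrite(f"pics/{c}z.png",u0[:600,:800])
E
```

```text
scene 9318 72.9409098635729
((581.0972290039062, -75.95109558105469), (286.7171630859375, 352.95574951171875), 4.97020959854126)
[[ 422.98804   87.44294]
 [ 453.56738 -264.18567]
 [ 739.2064  -239.34512]
 [ 708.6271   112.28348]]
red 22 [ 565.48305575 -204.54306173  123.066513  ]
blk 69 [484.1261661   12.78762684 155.06044436]
blue 163
brass 77 [ 550.37550552 -178.88723291 -755.34936281] [678.77439042 -13.61358655 102.68543364] [ 605.38140907 -106.40399834 -223.68201403]
top 7404 72.56492967731135
((580.7551879882812, -77.46109008789062), (283.48089599609375, 350.07720947265625), 5.076246738433838)
[[ 424.083     84.3496 ]
 [ 455.05835 -264.35455]
 [ 737.42737 -239.27179]
 [ 706.452    109.43237]]
red 38 [ 559.08277681 -202.92626047  121.31352068]
blk 50 [479.56337913  14.26543544 156.39839889]
blue 178
brass 89 [ 544.09279898 -116.17379293   75.13217711] [588.13505777 -90.52320295 102.28930989] [ 568.92407886 -102.90251802   86.86789666]
```

>>> {"method": "jog_arm", "body": {
  "motion": [
    [[-1,0.75,-0.375,0,0,0,0.117],[-1,0.75,-0.375,0,0,0,0.233],[-1,0.75,-0.375,0,0,0,0.233],[-1,0.75,-0.375,0,0,0,0.233],[-1,0.75,-0.375,0,0,0,0.233],[-1,0.75,-0.375,0,0,0,0.233],[-1,0.75,-0.375,0,0,0,0.233],[-1,0.75,-0.375,0,0,0,0.233]]
  ],
  "newtons": 60
}}

```text
clock: 1.6
tcp_pos: [420.1, -373.4, 231.3]
orientation: [0.999, 0.047, 0.001, -0.001]
force: [-0.7, -1.1, -2.1]
finger_gap: 0.0
```

View pics/topz.png

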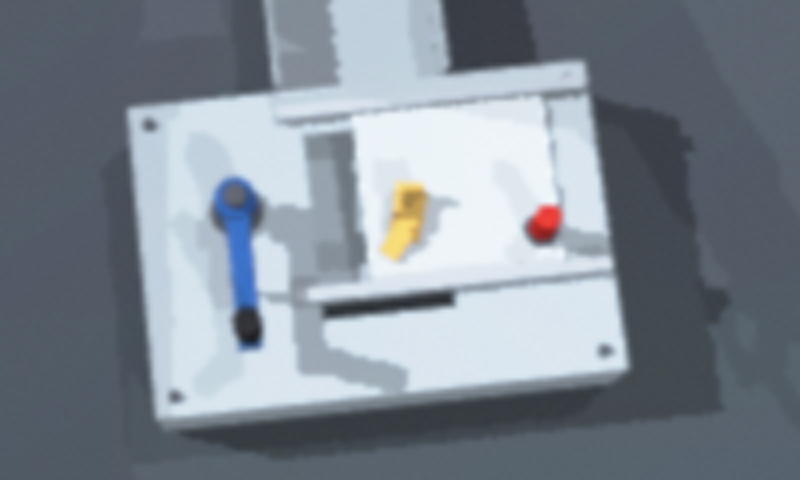

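View pics/scenez.png

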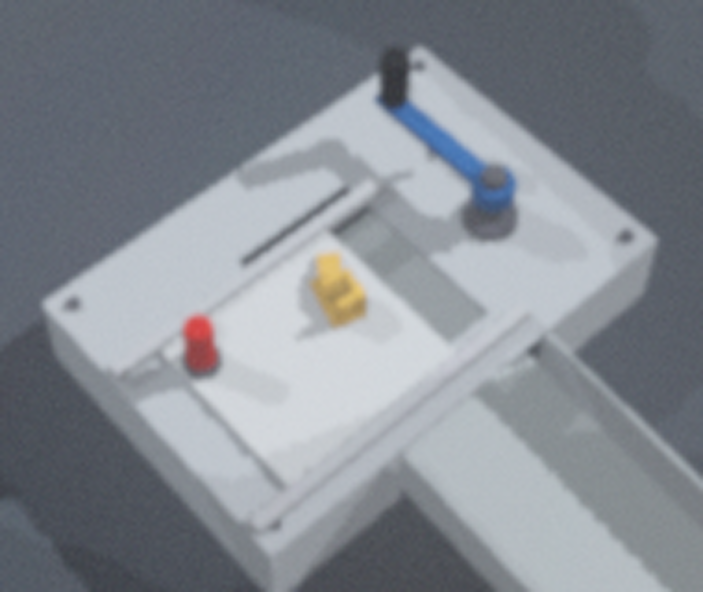

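>>> {"method": "jog_arm", "body": {
  "motion": [
    [[-1,0.387,-0.289,0.18,0,0,0],[-1,0.387,-0.289,0.18,0,0,0],[-1,0.387,-0.289,0.18,0,0,0],[-1,0.387,-0.289,0.18,0,0,0],[-1,0.387,-0.289,0.18,0,0,0],[-1,0.387,-0.289,0.18,0,0,0],[-1,0.387,-0.289,0.18,0,0,0]]
  ]
}}

```text
clock: 2.3
tcp_pos: [559.3, -250.2, 159.5]
orientation: [0.999, 0.043, -0.0, 0.0]
force: [-1.0, -0.4, -0.2]
finger_gap: 0.1
```

```bash
python3 - <<'E'
from h import *
o=get_obs();print(o["tcp_pos"],o["orientation"],o["force"])
p,d=read_camera("wrist"); cv2.imwrite("pics/w1.png",p[:,:,::-1]);np.save("pics/w1.npy",d)
for n in ["gate_knob","pivot","handle_knob"]:
    r=tip_of(n,"wrist");print(n,[(np.round(x["xyz"],1).tolist(),round(x["confidence"],2)) for x in r[:2]])
E
```

```text
[ 559.34209324 -250.22884461  159.53137628] [ 9.99068135e-01  4.31586542e-02 -1.91846928e-04  3.95025303e-04] [-1.04005352 -0.39414045 -0.19509333]
gate_knob []
pivot []
handle_knob [([565.1, -200.5, 119.0], 0.42)]
```

View pics/w1.png

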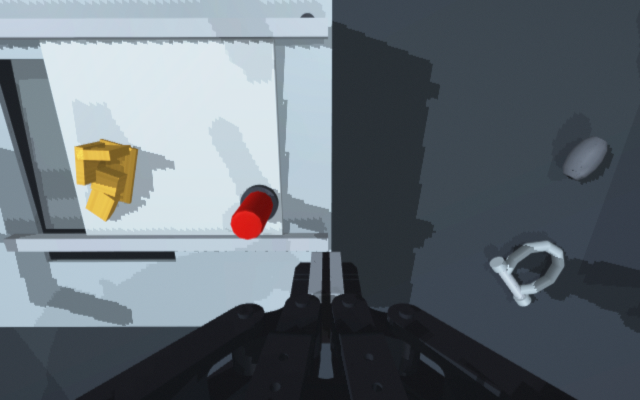

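```bash
cat >> h.py <<'E'
from scipy.spatial.transform import Rotation as Ro
def wcloud(d,o):
    i=camera_info("wrist");K=i["camera_matrix"];M=i["mount"];v,u=np.mgrid[:400,:640]
    P=np.stack([(u-K[0,2])/K[0,0]*d,(v-K[1,2])/K[1,1]*d,d],-1)
    P=P@M[:3,:3].T+M[:3,3]
    return P@Ro.from_quat(o["orientation"]).as_matrix().T+np.array(o["tcp_pos"])
O=np.array([566.6,-52.7]);Y=0.0876
def box(X):
    D=np.asarray(X)[...,:2]-O;c,s=np.cos(Y),np.sin(Y)
    return np.stack([c*D[...,0]+s*D[...,1],-s*D[...,0]+c*D[...,1]],-1)
def unbox(b):
    c,s=np.cos(Y),np.sin(Y);return O+np.array([c*b[0]-s*b[1],s*b[0]+c*b[1]])
E
python3 - <<'E'
from h import *
o=get_obs();d=np.load("pics/w1.npy");W=wcloud(d,o);p=cv2.imread("pics/w1.png")
hsv=cv2.cvtColor(p,cv2.COLOR_BGR2HSV)
red=((hsv[...,0]<8)|(hsv[...,0]>172))&(hsv[...,1]>150)&(W[...,2]>116)
q=W[red];print("red",len(q),q.mean(0),box(q.mean(0)))
c=(q.max(0)+q.min(0))/2;print(c,box(c))
y=(abs(hsv[...,0].astype(int)-22)<8)&(hsv[...,1]>120)&(W[...,2]>74)
q=W[y];B=box(q);print("brass",len(q),B.min(0),B.max(0),q[:,2].min(),q[:,2].max())
# height map of keeper in box frame
z=q[:,2]
for lo in range(int(z.min()),int(z.max())+1,2):
    s=(z>=lo)&(z<lo+2)
    if s.sum()>8: print(lo,s.sum(),np.round(np.percentile(B[s],[5,95],axis=0),1).tolist())
# box surface check
m=(abs(W[...,2]-70)<3); 
b=box(W[m]);print("z box",np.median(W[m][:,2]),"min y",np.percentile(b[:,1],0.5),"min x",np.percentile(b[:,0],.5))
cr=cv2.resize(p[120:240,50:170],None,fx=5,fy=5,interpolation=cv2.INTER_CUBIC);cv2.imwrite("pics/w1z.png",cr)
E
```

```text
red 793 [ 562.79294912 -203.6611378   121.03545898] [ -16.99974196 -150.04921705]
[ 595.70393241 -218.39642508  209.02601557] [  14.49588566 -167.60731924]
brass 3514 [ -30.78195363 -195.76328867] [ 55.27237113 -26.9505973 ] 74.77247780743 301.997370587134
74 28 [[-14.5, -67.3], [19.3, -54.5]]
76 642 [[-16.6, -66.0], [23.2, -47.2]]
78 354 [[-28.1, -64.8], [22.2, -30.0]]
80 221 [[-26.1, -63.7], [22.3, -32.0]]
82 249 [[-23.1, -61.6], [22.1, -34.6]]
84 257 [[-18.6, -63.5], [22.2, -38.5]]
86 501 [[-13.4, -58.7], [21.9, -41.7]]
88 284 [[-8.3, -63.6], [21.8, -44.0]]
90 94 [[1.4, -64.1], [23.8, -44.6]]
92 98 [[1.6, -63.9], [23.7, -44.2]]
94 94 [[2.3, -64.0], [23.3, -44.7]]
96 135 [[2.1, -64.0], [23.6, -41.8]]
98 517 [[3.4, -62.6], [22.2, -41.8]]
100 31 [[2.5, -60.5], [21.7, -43.4]]
300 9 [[55.3, -195.8], [55.3, -195.8]]
z box 69.93723094998792 min y -198.8640753092842 min x -128.31861666201945
```

View pics/w1z.png

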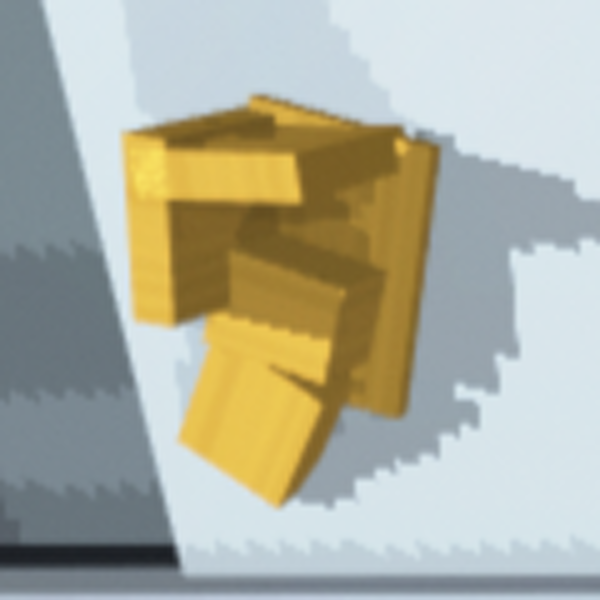

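```bash
python3 - <<'E'
from h import *
o=get_obs();d=np.load("pics/w1.npy");W=wcloud(d,o);p=cv2.imread("pics/w1.png")
hsv=cv2.cvtColor(p,cv2.COLOR_BGR2HSV)
y=(abs(hsv[...,0].astype(int)-22)<8)&(hsv[...,1]>120)&(W[...,2]>74)&(W[...,2]<110)
q=W[y];B=box(q)+[0,70.05]-[20,75]
r=np.hypot(*B.T);t=np.arctan2(-B[:,1],-B[:,0])
for lo in np.arange(0.9,2.2,0.04):
    s=(t>=lo)&(t<lo+.04)&(abs(r-60)<4)
    if s.sum()>2: print(round(lo,2),s.sum(),np.round(np.percentile(q[s,2],[5,25,50,75,95]),1))
print(np.round(np.percentile(r,[1,99])))
E
```

```text
0.9 27 [83.4 83.8 84.2 84.5 84.9]
0.94 26 [84.5 84.9 85.3 85.6 86.1]
0.98 29 [85.5 86.  86.3 86.6 87.4]
1.02 29 [86.3 86.8 87.2 87.4 87.7]
1.06 37 [86.5 87.2 87.8 88.3 88.9]
1.1 44 [87.2 87.5 87.9 88.4 88.8]
1.14 40 [87.  87.4 87.9 88.3 88.9]
1.18 38 [87.2 87.6 87.8 88.4 88.8]
1.22 49 [86.9 87.6 88.  88.5 89.3]
1.26 45 [86.9 87.4 87.7 88.2 88.9]
1.3 121 [76.9 78.8 81.9 85.8 88.2]
1.34 37 [76.6 77.2 77.6 78.  78.5]
1.38 43 [76.5 77.1 77.5 78.  78.8]
1.42 33 [76.3 77.  77.3 77.9 78.5]
1.46 7 [76.8 77.1 77.2 77.5 78.5]
1.5 41 [ 97.8  98.3  99.2  99.7 100.1]
1.54 53 [ 98.1  98.5  99.   99.3 100.1]
1.58 122 [77.7 82.8 91.5 98.5 99.7]
1.62 13 [76.7 77.  77.3 77.7 77.9]
[48. 72.]
```

>>> {"method": "jog_arm", "body": {
  "motion": [
    [[-1,0.01,0,0.09,0,0,0],[-1,0.01,0,0.178,0,0,0],[-1,0.01,0,0.178,0,0,0],[-1,0.01,-0.04,0.178,0,0,0],[-1,0.01,-0.06,0.178,0,0,0],[-1,0.01,-0.08,0.178,0,0,0],[-1,0.01,-0.08,0.178,0,0,0]]
  ]
}}

```text
clock: 3.2
tcp_pos: [561.8, -215.8, 89.8]
orientation: [0.999, 0.044, 0.001, 0.001]
force: [-0.7, -0.3, 0.1]
finger_gap: 0.1
```

>>> {"method": "jog_arm", "body": {
  "motion": [
    [[-1,0,-0.01,0,0,0,0],[-1,0,-0.02,0,0,0,0],[-1,0,-0.03,0,0,0,0],[-1,0,-0.04,0,0,0,0],[-1,0,-0.05,0,0,0,0]]
  ]
}}

```text
clock: 3.7
tcp_pos: [560.2, -197.6, 89.8]
orientation: [0.999, 0.043, 0.001, 0.001]
force: [-0.5, -8.5, 0.7]
finger_gap: 0.1
```

```bash
cat > look.py <<'E'
from h import *
import sys
tag=sys.argv[1]; cams=sys.argv[2:]
o=get_obs();print("t",o["clock"],"tcp",np.round(o["tcp_pos"],1),"box",np.round(box(o["tcp_pos"]),1),"F",np.round(o["force"],1))
for c in cams:
    p,d=read_camera(c); p=p[:,:,::-1].copy(); W=wcloud(d,o) if c=="wrist" else cloud(c,d)
    cv2.imwrite(f"pics/{c}{tag}.png",p)
    hsv=cv2.cvtColor(p,cv2.COLOR_BGR2HSV); B=box(W)
    ins=(B[...,0]>-130)&(B[...,0]<110)&(B[...,1]>-200)&(B[...,1]<150)
    red=((hsv[...,0]<8)|(hsv[...,0]>172))&(hsv[...,1]>150)&ins&(W[...,2]>112)&(W[...,2]<130)
    if red.sum()>3: print(c,"gateknob",red.sum(),np.round(B[red].mean(0),1),np.round(np.median(W[red][:,2]),1))
    blue=(abs(hsv[...,0].astype(int)-110)<15)&(hsv[...,1]>130)&ins&(W[...,2]>90)&(W[...,2]<130)
    if blue.sum()>10:
        b=B[blue];z=W[blue][:,2];v=b-np.array([20,75]);r=np.hypot(*v.T);f=(r>28)&(r<85)
        if f.sum()>5:
            m=np.median(v[f],0);t=np.arctan2(-v[f][:,1],-v[f][:,0])
            print(c,"arm n",f.sum(),"turn",np.round(np.median(t),3),"z med",np.round(np.median(z[f]),1),"z pct",np.round(np.percentile(z[f],[10,90]),1))
    zz=(p.max(-1)<70)&ins&(W[...,2]>140)&(W[...,2]<175)
E
python3 look.py a scene top
```

```text
t 3.7 tcp [ 560.2 -197.6   89.8] box [ -19.1 -143.8] F [-0.5 -8.5  0.7]
scene gateknob 11 [ -12.2 -120.3] 121.5
scene arm n 83 turn 0.05 z med 113.4 z pct [111.6 115.2]
top arm n 86 turn 0.019 z med 111.9 z pct [109.8 114.4]
```

>>> {"method": "jog_arm", "body": {
  "motion": [
    [[-1,0,-0.015,0,0,0,0],[-1,0,-0.03,0,0,0,0],[-1,0,-0.045,0,0,0,0],[-1,0,-0.06,0,0,0,0],[-1,0,-0.075,0,0,0,0],[-1,0,-0.085,0,0,0,0],[-1,0,-0.09,0,0,0,0],[-1,0,-0.09,0,0,0,0]]
  ]
}}

```text
clock: 4.6
tcp_pos: [557.0, -161.2, 89.7]
orientation: [0.999, 0.044, 0.001, 0.001]
force: [-1.7, -5.0, 1.5]
finger_gap: -0.4
```

```bash
python3 look.py b scene wrist
```

```text
t 4.6 tcp [ 557.  -161.2   89.7] box [ -19.1 -107.2] F [-1.7 -5.   1.5]
scene gateknob 6 [-12.  -82.8] 121.0
scene arm n 80 turn 0.037 z med 112.9 z pct [111.  115.1]
wrist gateknob 1316 [-14.1 -83.9] 118.8
```

Near the stop; creep.

>>> {"method": "jog_arm", "body": {
  "motion": [
    [[-1,0,-0.005,0,0,0,0],[-1,0,-0.01,0,0,0,0],[-1,0,-0.01,0,0,0,0]]
  ]
}}

```text
clock: 5.0
tcp_pos: [556.6, -157.7, 89.8]
orientation: [0.999, 0.043, 0.001, 0.001]
force: [-1.1, -6.9, 1.8]
finger_gap: 0.0
```

>>> {"method": "jog_arm", "body": {
  "motion": [
    [[-1,0,-0.005,0,0,0,0],[-1,0,-0.0075,0,0,0,0],[-1,0,-0.0075,0,0,0,0]]
  ]
}}

```text
clock: 5.3
tcp_pos: [556.6, -157.4, 89.9]
orientation: [0.999, 0.042, 0.001, 0.002]
force: [2.8, -21.7, -1.8]
finger_gap: -0.1
```

>>> {"method": "jog_arm", "body": {
  "motion": [
    [[-1,0,0.03,0,0,0,0],[-1,0,0.05,0,0,0,0],[-1,0,0.05,-0.12,0,0,0],[-1,0,0.05,-0.25,0,0,0],[-1,0,0.05,-0.25,0,0,0],[-1,0,0.05,-0.25,0,0,0]]
  ]
}}

```text
clock: 5.9
tcp_pos: [558.3, -173.6, 189.9]
orientation: [0.999, 0.044, 0.002, 0.0]
force: [-0.3, 1.3, -0.0]
finger_gap: 0.2
```

```bash
python3 look.py c wrist scene top; python3 - <<'E'
from h import *
print(np.round(get_obs()["q"],3))
for c in ("scene","top"):
  for n in ["gate","handle_knob","gate_knob"]:
    r=tip_of(n,c);print(c,n,[(np.round(box(x["xyz"]),1).tolist(),np.round(x["xyz"][2]),round(x["confidence"],2)) for x in r[:2]])
E
```

```text
t 5.9 tcp [ 558.3 -173.6  189.9] box [ -18.8 -119.7] F [-0.3  1.3 -0. ]
wrist gateknob 638 [-17.7 -80.4] 119.2
wrist arm n 2212 turn 0.058 z med 110.3 z pct [106.8 111.3]
scene gateknob 20 [-15.4 -81.4] 121.3
scene arm n 79 turn 0.052 z med 113.5 z pct [111.5 115.7]
top gateknob 30 [-22.2 -79.7] 120.8
top arm n 86 turn 0.022 z med 112.2 z pct [109.2 114.8]
[ 0.264  0.507 -0.09   1.753  0.056  0.886 -1.333]
scene gate [([19.9, -25.2], np.float64(71.0), 0.69)]
scene handle_knob [([-79.1, 73.2], np.float64(158.0), 0.69), ([5.0, -423.5], np.float64(-0.0), 0.62)]
scene gate_knob [([-18.7, -78.7], np.float64(123.0), 0.97)]
top gate [([17.0, -29.3], np.float64(69.0), 0.71)]
top handle_knob [([-77.0, 75.8], np.float64(154.0), 0.62)]
top gate_knob [([-194.9, 438.6], np.float64(2.0), 0.74), ([-17.9, -80.8], np.float64(118.0), 0.69)]
```

```bash
cat > plan.py <<'E'
from h import *
import sys
P=unbox((20,75))
def pose(t,gap,z):
    a=t+Y;u=np.array([np.sin(a),-np.cos(a)]);K=P-100*np.array([np.cos(a),np.sin(a)])
    return np.r_[K-u*(24.5+gap),z],Ro.from_euler('z',a)*Ro.from_euler('x',np.pi)
def rows(targets,base=None):
    o=get_obs(); p0,R0=(np.array(o["tcp_pos"]),Ro.from_quat(o["orientation"])) if base is None else base
    for t,g,z in targets:
        p,R=pose(t,g,z); s=R0.inv().apply(p-p0)/400; r=(R0.inv()*R).as_rotvec()/np.deg2rad(45)
        print((t,g,z),np.round(p,1),"row",np.round(np.r_[s,r],4).tolist())
if __name__=="__main__": rows([tuple(map(float,a.split(','))) for a in sys.argv[1:]])
E
python3 plan.py 0,15,190 0,15,127
```

```text
(0.0, 15.0, 190.0) [476.9  54.4 190. ] row [-0.1506, -0.5854, -0.0057, -0.0004, 0.001, 0.0003]
(0.0, 15.0, 127.0) [476.9  54.4 127. ] row [-0.1505, -0.5853, 0.1518, -0.0004, 0.001, 0.0003]
```

>>> {"method": "jog_arm", "body": {
  "motion": [
    [[-1,-0.15,-0.585,0,0,0,0],[-1,-0.15,-0.585,0,0,0,0],[-1,-0.15,-0.585,0,0,0,0],[-1,-0.15,-0.585,0,0,0,0],[-1,-0.15,-0.585,0,0,0,0],[-1,-0.15,-0.585,0,0,0,0],[-1,-0.15,-0.585,0.08,0,0,0],[-1,-0.15,-0.585,0.152,0,0,0]]
  ]
}}

```text
clock: 7.15
tcp_pos: [477.7, 54.4, 126.9]
orientation: [0.999, 0.044, 0.001, -0.0]
force: [0.5, 0.1, -0.2]
finger_gap: -0.2
```

```bash
python3 look.py d wrist; python3 plan.py 0,5,127 0,-1,127 0.1,-1,127 0.2,-1,127
```

```text
t 7.15 tcp [477.7  54.4 126.9] box [-79.2 114.4] F [ 0.5  0.1 -0.2]
wrist arm n 4054 turn -0.035 z med 110.4 z pct [109.2 111.2]
(0.0, 5.0, 127.0) [477.8  44.4 127. ] row [0.0033, 0.024, -0.0105, 0.0005, 0.0051, 0.0009]
(0.0, -1.0, 127.0) [478.3  38.4 127. ] row [0.0033, 0.039, -0.0105, 0.0005, 0.0051, 0.0009]
(0.1, -1.0, 127.0) [477.3  28.2 127. ] row [-0.0013, 0.0643, -0.0105, 0.0002, 0.0052, -0.1264]
(0.2, -1.0, 127.0) [477.4  17.9 127. ] row [-0.0034, 0.0899, -0.0105, -0.0001, 0.0052, -0.2538]
```

View pics/wristd.png

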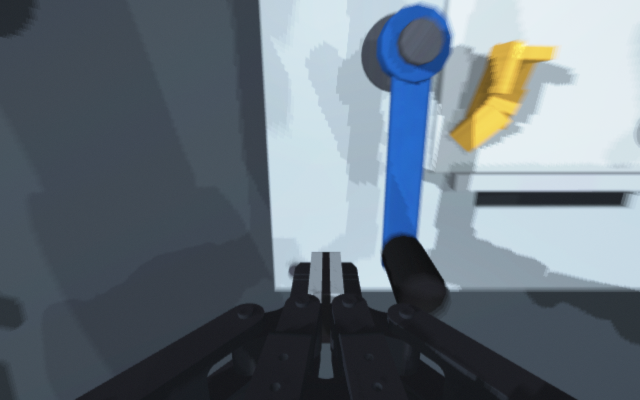

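>>> {"method": "jog_arm", "body": {
  "motion": [
    [[-1,0.002,0.024,-0.008,0,0,0],[-1,0.002,0.03,-0.008,0,0,0],[-1,0.002,0.03,-0.008,0,0,0]]
  ]
}}

```text
clock: 7.5
tcp_pos: [480.0, 41.4, 131.9]
orientation: [0.999, 0.043, 0.001, -0.0]
force: [-0.5, -0.1, -0.5]
finger_gap: 0.0
```

```bash
python3 plan.py 0,-1,127 0.1,-1,127 0.2,-1,127 0.3,-1,127  0.4,-1,127 0.5,-1,127; python3 -c "
from h import *
o=get_obs();print(o['tcp_pos'],o['joint_velocities'],o['force'])"
```

```text
(0.0, -1.0, 127.0) [478.3  38.4 127. ] row [-0.005, 0.0072, 0.0122, 0.0001, -0.0026, -0.0018]
(0.1, -1.0, 127.0) [477.3  28.2 127. ] row [-0.0096, 0.0324, 0.0122, 0.0002, -0.0026, -0.1291]
(0.2, -1.0, 127.0) [477.4  17.9 127. ] row [-0.0116, 0.058, 0.0122, 0.0003, -0.0026, -0.2564]
(0.3, -1.0, 127.0) [478.5   7.7 127. ] row [-0.0111, 0.0837, 0.0122, 0.0005, -0.0026, -0.3838]
(0.4, -1.0, 127.0) [480.6  -2.3 127. ] row [-0.008, 0.1091, 0.0122, 0.0006, -0.0026, -0.5111]
(0.5, -1.0, 127.0) [483.7 -12.1 127. ] row [-0.0024, 0.1342, 0.0122, 0.0007, -0.0025, -0.6384]
[480.03635778  41.44529513 131.88485042] [-0.01395974  0.00301075 -0.00825457  0.0072015   0.00152146 -0.0074775
 -0.01347613] [-0.528806   -0.05141265 -0.46957894]
```

>>> {"method": "jog_arm", "body": {
  "motion": [
    [[-1,-0.005,0.007,0.005,0,0,0],[-1,-0.0096,0.0324,0.005,0,0,-0.129],[-1,-0.011,0.045,0.005,0,0,-0.19],[-1,-0.0116,0.058,0.005,0,0,-0.256],[-1,-0.0115,0.071,0.005,0,0,-0.32],[-1,-0.0111,0.0837,0.005,0,0,-0.384],[-1,-0.008,0.109,0.005,0,0,-0.511],[-1,-0.008,0.109,0.005,0,0,-0.511]]
  ]
}}

```text
clock: 8.3
tcp_pos: [480.0, -2.5, 128.9]
orientation: [0.97, 0.242, 0.0, 0.0]
force: [-0.4, -0.6, 0.4]
finger_gap: 0.1
```

```bash
python3 look.py e wrist scene top;  python3 plan.py 0.4,-1,128 0.5,-1,128 0.6,-1,128 0.7,-1,128 .8,-1,128; python3 -c "
from h import *
o=get_obs();print(o['tcp_pos'],o['force'])"
```

```text
t 8.3 tcp [480.   -2.5 128.9] box [-81.9  57.6] F [-0.4 -0.6  0.4]
wrist gateknob 1320 [-19.3 -75.9] 118.7
wrist arm n 4202 turn 0.397 z med 110.4 z pct [109.4 111.2]
scene gateknob 18 [-15.1 -81.5] 121.7
scene arm n 75 turn 0.463 z med 113.2 z pct [111. 115.]
top gateknob 28 [-21.9 -79.9] 120.7
(0.4, -1.0, 128.0) [480.6  -2.3 128. ] row [0.0004, 0.0035, 0.0017, 0.0, -0.0005, -0.0016]
(0.5, -1.0, 128.0) [483.7 -12.1 128. ] row [-0.0042, 0.0288, 0.0017, 0.0, -0.0005, -0.1289]
(0.6, -1.0, 128.0) [487.8 -21.5 128. ] row [-0.0062, 0.0544, 0.0017, 0.0001, -0.0005, -0.2562]
(0.7, -1.0, 128.0) [492.8 -30.5 128. ] row [-0.0057, 0.08, 0.0017, 0.0001, -0.0005, -0.3836]
(0.8, -1.0, 128.0) [498.6 -39.  128. ] row [-0.0026, 0.1055, 0.0017, 0.0001, -0.0005, -0.5109]
[479.80624028  -1.15803195 128.69251047] [ 0.86710914 -0.2528679  -0.37831712]
```

>>> {"method": "jog_arm", "body": {
  "motion": [
    [[-1,-0.002,0.016,0,0,0,-0.065],[-1,-0.0042,0.0288,0,0,0,-0.129],[-1,-0.0055,0.0416,0,0,0,-0.193],[-1,-0.0062,0.0544,0,0,0,-0.256],[-1,-0.006,0.067,0,0,0,-0.32],[-1,-0.0057,0.08,0,0,0,-0.384],[-1,-0.0057,0.08,0,0,0,-0.384]]
  ]
}}

```text
clock: 9.15
tcp_pos: [492.9, -30.7, 128.5]
orientation: [0.923, 0.385, 0.0, -0.0]
force: [-0.4, 0.0, -0.3]
finger_gap: -0.3
```

```bash
python3 look.py f wrist scene;  python3 plan.py 0.7,0,128 0.75,0,128 0.8,0,128 0.85,0,128 .9,0,128; python3 -c "
from h import *
o=get_obs();print(o['tcp_pos'],o['force'])"
```

```text
t 9.15 tcp [492.9 -30.7 128.5] box [-71.5  28.3] F [-0.4  0.  -0.3]
wrist gateknob 1160 [-19.1 -76.4] 118.8
wrist arm n 4201 turn 0.7 z med 110.3 z pct [109.4 111.2]
scene gateknob 22 [-15.  -81.6] 122.3
scene arm n 76 turn 0.778 z med 113.2 z pct [110.8 115.1]
(0.7, 0.0, 128.0) [492.  -29.8 128. ] row [-0.0003, -0.0021, 0.0013, -0.0001, -0.0001, 0.0009]
(0.75, 0.0, 128.0) [494.8 -34.1 128. ] row [-0.0031, 0.0105, 0.0013, -0.0001, -0.0001, -0.0628]
(0.8, 0.0, 128.0) [497.8 -38.3 128. ] row [-0.0052, 0.0232, 0.0013, -0.0001, -0.0001, -0.1264]
(0.85, 0.0, 128.0) [501.  -42.4 128. ] row [-0.0067, 0.0359, 0.0013, -0.0001, -0.0002, -0.1901]
(0.9, 0.0, 128.0) [504.4 -46.2 128. ] row [-0.0076, 0.0488, 0.0013, -0.0001, -0.0002, -0.2538]
[492.7367089  -30.31389585 128.51255308] [-0.78317095  0.05874195  0.04532141]
```

>>> {"method": "jog_arm", "body": {
  "motion": [
    [[-1,-0.003,0.013,0,0,0,-0.063],[-1,-0.005,0.025,0,0,0,-0.126],[-1,-0.0067,0.038,0,0,0,-0.19],[-1,-0.0076,0.051,0,0,0,-0.254],[-1,-0.0076,0.051,0,0,0,-0.254]]
  ]
}}

```text
clock: 9.75
tcp_pos: [504.4, -46.2, 128.5]
orientation: [0.88, 0.475, -0.001, -0.001]
force: [-1.2, 0.5, 1.8]
finger_gap: -0.4
```

```bash
python3 look.py g wrist scene;  python3 plan.py 0.9,-2,128 0.95,-2,128 1.0,-2,128 1.05,-2,128 1.1,-2,128; python3 -c "
from h import *
o=get_obs();print(o['tcp_pos'],o['force'])"
```

```text
t 9.75 tcp [504.4 -46.2 128.5] box [-61.4  11.9] F [-1.2  0.5  1.8]
wrist gateknob 1014 [-18.7 -79.1] 118.8
wrist arm n 4267 turn 0.885 z med 112.0 z pct [111.1 112.9]
scene gateknob 18 [-15.8 -83.8] 121.5
scene arm n 80 turn 0.967 z med 115.0 z pct [113.1 116.8]
(0.9, -2.0, 128.0) [506.1 -47.3 128. ] row [0.0001, 0.0032, 0.0014, -0.0003, -0.0002, 0.0016]
(0.95, -2.0, 128.0) [509.8 -50.9 128. ] row [-0.0025, 0.0158, 0.0014, -0.0003, -0.0002, -0.062]
(1.0, -2.0, 128.0) [513.6 -54.3 128. ] row [-0.0043, 0.0285, 0.0014, -0.0003, -0.0002, -0.1257]
(1.05, -2.0, 128.0) [517.6 -57.6 128. ] row [-0.0056, 0.0412, 0.0014, -0.0002, -0.0002, -0.1894]
(1.1, -2.0, 128.0) [521.7 -60.6 128. ] row [-0.0062, 0.054, 0.0014, -0.0002, -0.0002, -0.253]
[505.01984417 -46.62801389 128.56194596] [-0.31393436  1.08213308  0.81348843]
```

```bash
python3 - <<'E'
import cv2,numpy as np
a=cv2.imread("pics/scenee.png")[170:330,230:420];b=cv2.imread("pics/sceneg.png")[170:330,230:420]
cv2.imwrite("pics/cmp.png",np.hstack([cv2.resize(x,None,fx=2.1,fy=2.1,interpolation=2) for x in (a,b)]))
E
```

```text
(no output)
```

View pics/cmp.png

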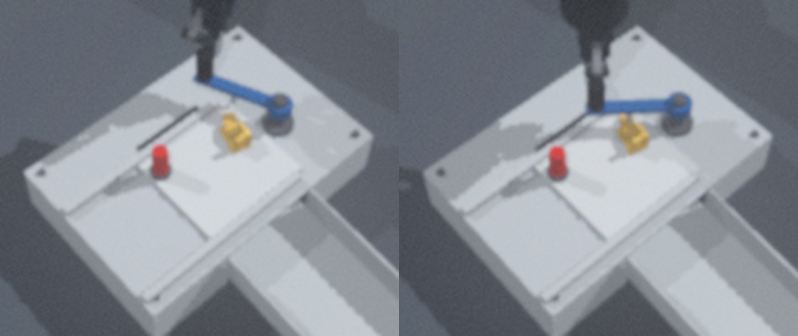

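View pics/wristg.png

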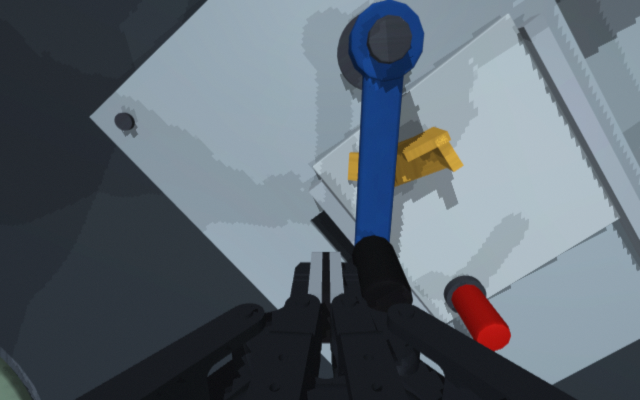

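>>> {"method": "jog_arm", "body": {
  "motion": [
    [[-1,0,0.004,0,0,0,0],[-1,-0.0012,0.01,0,0,0,-0.03],[-1,-0.0025,0.016,0,0,0,-0.062],[-1,-0.0034,0.022,0,0,0,-0.094],[-1,-0.0043,0.0285,0,0,0,-0.126]]
  ]
}}

```text
clock: 10.35
tcp_pos: [512.0, -54.4, 128.3]
orientation: [0.855, 0.518, -0.002, -0.001]
force: [-16.4, 5.8, 12.3]
finger_gap: -0.0
```

```bash
python3 look.py h wrist scene;  python3 plan.py 1,-2,128 1.05,-2,128 1.1,-2,128 1.15,-2,128 1.2,-2,128; python3 -c "
from h import *
o=get_obs();print(o['tcp_pos'],o['force'])
for t in 'cefgh':
    pass"
```

```text
t 10.35 tcp [512.  -54.4 128.3] box [-54.6   3.1] F [-16.4   5.8  12.3]
wrist gateknob 231 [-13.2 -78. ] 116.8
wrist arm n 4379 turn 0.973 z med 113.8 z pct [112.9 114.6]
scene gateknob 24 [-16.2 -86.2] 121.6
scene arm n 78 turn 1.061 z med 116.5 z pct [114.8 118.7]
(1.0, -2.0, 128.0) [513.6 -54.3 128. ] row [0.0013, 0.0015, 0.0011, -0.0025, 0.0011, 0.0023]
(1.05, -2.0, 128.0) [517.6 -57.6 128. ] row [-0.0012, 0.0141, 0.0011, -0.0026, 0.0011, -0.0613]
(1.1, -2.0, 128.0) [521.7 -60.6 128. ] row [-0.0031, 0.0267, 0.001, -0.0026, 0.001, -0.125]
(1.15, -2.0, 128.0) [526.  -63.4 128. ] row [-0.0043, 0.0395, 0.001, -0.0026, 0.0009, -0.1887]
(1.2, -2.0, 128.0) [530.4 -66.  128. ] row [-0.005, 0.0523, 0.001, -0.0027, 0.0009, -0.2523]
[512.79458277 -54.5281018  128.43508075] [-7.03997943  4.1735733   7.85633511]
```

>>> {"method": "jog_arm", "body": {
  "motion": [
    [[-1,0.001,0.0015,-0.003,0,0,0],[-1,0,0.007,-0.006,0,0,-0.03],[-1,-0.0012,0.0141,-0.009,0,0,-0.061],[-1,-0.002,0.0205,-0.012,0,0,-0.093],[-1,-0.0031,0.0267,-0.013,0,0,-0.125]]
  ]
}}

```text
clock: 10.95
tcp_pos: [522.9, -61.2, 133.7]
orientation: [0.828, 0.56, 0.0, 0.0]
force: [-2.0, 2.6, -1.9]
finger_gap: -0.1
```

```bash
python3 look.py i wrist scene;  python3 plan.py 1,-2,133 1.05,-2,133 1.1,-2,133 1.15,-2,133 1.2,-2,133; python3 -c "
from h import *
o=get_obs();print(o['tcp_pos'],o['force'])"
```

```text
t 10.95 tcp [522.9 -61.2 133.7] box [-44.3  -4.7] F [-2.   2.6 -1.9]
wrist gateknob 37 [-24.  -88.3] 119.4
wrist arm n 4248 turn 1.118 z med 117.2 z pct [116.3 118. ]
scene gateknob 25 [-16.  -85.7] 121.0
scene arm n 81 turn 1.21 z med 119.9 z pct [117.7 122.4]
(1.0, -2.0, 133.0) [513.6 -54.3 133. ] row [0.0074, -0.0291, 0.002, 0.001, -0.0004, 0.1278]
(1.05, -2.0, 133.0) [517.6 -57.6 133. ] row [0.0037, -0.0168, 0.002, 0.001, -0.0004, 0.0642]
(1.1, -2.0, 133.0) [521.7 -60.6 133. ] row [0.0006, -0.0044, 0.002, 0.001, -0.0003, 0.0005]
(1.15, -2.0, 133.0) [526.  -63.4 133. ] row [-0.002, 0.0082, 0.002, 0.001, -0.0003, -0.0631]
(1.2, -2.0, 133.0) [530.4 -66.  133. ] row [-0.0038, 0.0208, 0.002, 0.001, -0.0003, -0.1268]
[523.25446374 -61.43470158 133.80769203] [-0.59621703 -0.69093773 -0.04334973]
```

>>> {"method": "jog_arm", "body": {
  "motion": [
    [[-1,-0.001,0.004,-0.002,0,0,-0.03],[-1,-0.002,0.009,-0.003,0,0,-0.063],[-1,-0.003,0.013,-0.003,0,0,-0.09],[-1,-0.003,0.013,-0.003,0,0,-0.09]]
  ]
}}

```text
clock: 11.45
tcp_pos: [526.2, -63.9, 134.6]
orientation: [0.808, 0.589, -0.001, -0.001]
force: [-7.1, 2.2, 1.3]
finger_gap: -0.1
```

```bash
python3 look.py j wrist scene top
```

```text
t 11.45 tcp [526.2 -63.9 134.6] box [-41.2  -7.7] F [-7.1  2.2  1.3]
wrist gateknob 25 [-15.9 -89.6] 119.3
wrist arm n 4230 turn 1.149 z med 117.2 z pct [116.3 118.1]
scene gateknob 24 [-15.9 -85.8] 121.6
scene arm n 83 turn 1.228 z med 119.7 z pct [117.9 121.8]
top arm n 12 turn 1.028 z med 120.5 z pct [117.3 122.2]
```

>>> {"method": "jog_arm", "body": {
  "motion": [
    [[-1,0,-0.04,0,0,0,0],[-1,0,-0.06,-0.1,0,0,0],[-1,0,-0.06,-0.16,0,0,0.1],[-1,0,-0.06,-0.16,0,0,0.28],[-1,0,-0.06,-0.16,0,0,0.46],[-1,0,-0.06,-0.16,0,0,0.64],[-1,0,-0.06,-0.16,0,0,0.75],[-1,0,-0.06,-0.16,0,0,0.75]]
  ]
}}

```text
clock: 12.4
tcp_pos: [504.7, -56.7, 199.2]
orientation: [0.945, 0.328, 0.0, 0.0]
force: [-0.1, 0.2, -0.4]
finger_gap: 0.0
```

```bash
python3 look.py k scene top; cat > goto.py <<'E'
from h import *
import sys
# args: boxx,boxy,z,yaw(box)
o=get_obs();p0=np.array(o["tcp_pos"]);R0=Ro.from_quat(o["orientation"]);print(np.round(p0,1),np.round(o["force"],1))
for a in sys.argv[1:]:
    x,y,z,w=map(float,a.split(','))
    R=Ro.from_euler('z',w+Y)*Ro.from_euler('x',np.pi);p=np.r_[unbox((x,y)),z]
    print(a,"row",np.round(np.r_[R0.inv().apply(p-p0)/400,(R0.inv()*R).as_rotvec()/np.deg2rad(45)],4).tolist())
E
python3 goto.py -20,-125,195,0 -20,-125,98,0
```

```text
t 12.4 tcp [504.7 -56.7 199.2] box [-62.1   1.5] F [-0.1  0.2 -0.4]
scene gateknob 22 [-15.9 -85.9] 121.9
scene arm n 83 turn 1.22 z med 119.7 z pct [117.6 122. ]
[504.5 -56.6 199.1] [-0.8 -0.1 -0.2]
-20,-125,195,0 row [-0.0867, 0.3219, 0.0104, 0.0005, -0.0007, 0.7449]
-20,-125,98,0 row [-0.0869, 0.3218, 0.2529, 0.0005, -0.0007, 0.7449]
```

>>> {"method": "jog_arm", "body": {
  "motion": [
    [[-1,-0.03,0.1,0,0,0,0.18],[-1,-0.06,0.2,0,0,0,0.36],[-1,-0.087,0.322,0.01,0,0,0.54],[-1,-0.087,0.322,0.01,0,0,0.745],[-1,-0.087,0.322,0.1,0,0,0.745],[-1,-0.087,0.322,0.2,0,0,0.745],[-1,-0.087,0.322,0.25,0,0,0.745],[-1,-0.087,0.322,0.25,0,0,0.745]]
  ]
}}

```text
clock: 13.3
tcp_pos: [555.3, -178.9, 96.3]
orientation: [0.999, 0.043, -0.002, -0.001]
force: [-0.7, 0.1, 1.3]
finger_gap: 0.1
```

```bash
python3 look.py l scene wrist;python3 goto.py -20,-106,98,0 -20,-103,98,0
```

```text
t 13.3 tcp [ 555.3 -178.9   96.3] box [ -22.3 -124.7] F [-0.7  0.1  1.3]
scene gateknob 26 [-14.8 -85.3] 121.3
scene arm n 89 turn 1.22 z med 119.7 z pct [117.7 121.7]
wrist gateknob 1673 [-18.3 -84.6] 117.2
wrist arm n 1556 turn 1.2 z med 115.1 z pct [111.1 116. ]
[ 557.1 -179.4   99.4] [ 1.3  0.  -0.3]
-20,-106,98,0 row [0.0013, -0.0485, 0.0036, -0.0002, -0.0003, -0.0029]
-20,-103,98,0 row [0.0013, -0.056, 0.0036, -0.0002, -0.0003, -0.0029]
```

>>> {"method": "jog_arm", "body": {
  "motion": [
    [[-1,0,-0.02,0,0,0,0],[-1,0,-0.035,0,0,0,0],[-1,0,-0.045,0,0,0,0],[-1,0,-0.05,0,0,0,0],[-1,0,-0.055,0,0,0,0],[-1,0,-0.055,0,0,0,0]]
  ]
}}

```text
clock: 14.0
tcp_pos: [555.6, -158.6, 100.0]
orientation: [0.999, 0.042, 0.001, 0.001]
force: [1.7, -8.0, 2.7]
finger_gap: -0.2
```

>>> {"method": "jog_arm", "body": {
  "motion": [
    [[-1,0,-0.004,0,0,0,0],[-1,0,-0.007,0,0,0,0],[-1,0,-0.009,0,0,0,0],[-1,0,-0.009,0,0,0,0]]
  ]
}}

```text
clock: 14.4
tcp_pos: [555.4, -157.1, 100.1]
orientation: [0.999, 0.041, 0.001, 0.002]
force: [4.0, -20.7, 0.3]
finger_gap: 0.2
```

Firmly against the stop again. Back off and return behind the handle knob.

>>> {"method": "jog_arm", "body": {
  "motion": [
    [[-1,0,0.03,0,0,0,0],[-1,0,0.05,0,0,0,0],[-1,0,0.05,-0.12,0,0,0],[-1,0,0.05,-0.24,0,0,0],[-1,0,0.05,-0.24,0,0,0],[-1,0,0.05,-0.24,0,0,0]]
  ]
}}

```text
clock: 15.0
tcp_pos: [556.7, -173.8, 196.1]
orientation: [0.999, 0.042, 0.001, 0.0]
force: [-0.2, -0.3, -0.4]
finger_gap: 0.6
```

```bash
python3 look.py m scene wrist top;python3 plan.py 0.5,30,195 1.0,25,195; python3 goto.py -60,20,195,0.6
```

```text
t 15.0 tcp [ 556.7 -173.8  196.1] box [ -20.4 -119.8] F [-0.2 -0.3 -0.4]
scene gateknob 23 [-15.1 -81.2] 122.0
scene arm n 87 turn 1.227 z med 119.9 z pct [118.1 121.9]
wrist gateknob 643 [-17.  -80.8] 120.3
wrist arm n 2286 turn 1.201 z med 118.3 z pct [116.6 119.2]
top gateknob 29 [-22.  -79.8] 120.8
top arm n 99 turn 1.144 z med 119.3 z pct [116.1 121.9]
(0.5, 30.0, 195.0) [466.5  13.7 195. ] row [-0.1831, -0.4851, -0.002, -0.0013, 0.0017, -0.6412]
(1.0, 25.0, 195.0) [489.7 -41.8 195. ] row [-0.1371, -0.3421, -0.0022, -0.0017, 0.0013, -1.2778]
[ 555.8 -173.5  193.9] [-0.3 -0.5 -0.7]
-60,20,195,0.6 row [-0.0979, -0.3482, -0.0023, -0.0014, 0.0016, -0.7686]
```

View pics/wristm.png

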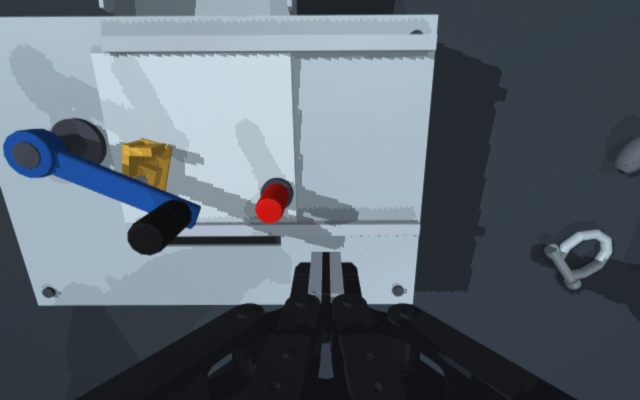

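>>> {"method": "jog_arm", "body": {
  "motion": [
    [[-1,-0.05,-0.12,0,0,0,-0.18],[-1,-0.1,-0.24,0,0,0,-0.36],[-1,-0.137,-0.342,0,0,0,-0.54],[-1,-0.137,-0.342,0,0,0,-0.72],[-1,-0.137,-0.342,0,0,0,-0.9],[-1,-0.137,-0.342,0,0,0,-0.99],[-1,-0.137,-0.342,0,0,0,-0.99]]
  ]
}}

```text
clock: 15.85
tcp_pos: [489.8, -42.0, 194.1]
orientation: [0.908, 0.418, -0.001, -0.001]
force: [0.7, -0.2, 0.1]
finger_gap: 0.1
```

```bash
python3 plan.py 1.13,15,195 1.13,15,136 1.13,3,136
```

```text
(1.13, 15.0, 195.0) [508.3 -56.4 195. ] row [0.0027, 0.0587, -0.0024, -0.0021, 0.0006, -0.4519]
(1.13, 15.0, 136.0) [508.3 -56.4 136. ] row [0.0028, 0.0589, 0.1451, -0.0021, 0.0006, -0.4519]
(1.13, 3.0, 136.0) [519.6 -60.6 136. ] row [0.0132, 0.087, 0.1451, -0.0021, 0.0006, -0.4519]
```

>>> {"method": "jog_arm", "body": {
  "motion": [
    [[-1,0.0027,0.0587,0,0,0,-0.18],[-1,0.0027,0.0587,0,0,0,-0.36],[-1,0.0027,0.0587,0.06,0,0,-0.452],[-1,0.0028,0.0589,0.145,0,0,-0.452],[-1,0.0028,0.0589,0.145,0,0,-0.452],[-1,0.0132,0.087,0.145,0,0,-0.452],[-1,0.0132,0.087,0.145,0,0,-0.452]]
  ]
}}

```text
clock: 16.55
tcp_pos: [522.1, -61.0, 138.1]
orientation: [0.821, 0.571, 0.001, 0.001]
force: [0.2, 0.1, -0.3]
finger_gap: 0.0
```

```bash
python3 look.py n wrist scene;  python3 plan.py 1.14,0,136 1.16,0,136 1.18,0,136 1.2,0,136 1.25,0,136
```

```text
t 16.55 tcp [522.1 -61.  138.1] box [-45.1  -4.4] F [ 0.2  0.1 -0.3]
wrist arm n 4046 turn 1.137 z med 117.2 z pct [116.2 118. ]
scene gateknob 24 [-15.2 -81.5] 121.1
scene arm n 82 turn 1.211 z med 119.7 z pct [117.8 121.7]
(1.14, 0.0, 136.0) [523.2 -62.2 136. ] row [-0.0013, 0.0067, 0.0049, 0.0019, -0.0006, -0.0155]
(1.16, 0.0, 136.0) [525.  -63.3 136. ] row [-0.0025, 0.0117, 0.0049, 0.0019, -0.0006, -0.041]
(1.18, 0.0, 136.0) [526.7 -64.4 136. ] row [-0.0035, 0.0168, 0.0049, 0.0019, -0.0005, -0.0665]
(1.2, 0.0, 136.0) [528.5 -65.4 136. ] row [-0.0044, 0.0218, 0.0049, 0.0019, -0.0005, -0.0919]
(1.25, 0.0, 136.0) [533.  -67.9 136. ] row [-0.0062, 0.0346, 0.0049, 0.0019, -0.0005, -0.1556]
```

>>> {"method": "jog_arm", "body": {
  "motion": [
    [[-1,-0.0013,0.0067,0.003,0,0,-0.016],[-1,-0.0025,0.0117,0.003,0,0,-0.041],[-1,-0.0035,0.0168,0.003,0,0,-0.067],[-1,-0.0044,0.0218,0.003,0,0,-0.092],[-1,-0.0048,0.025,0.003,0,0,-0.11],[-1,-0.0048,0.025,0.003,0,0,-0.11]]
  ]
}}

```text
clock: 17.25
tcp_pos: [528.7, -66.0, 135.7]
orientation: [0.795, 0.607, -0.0, -0.0]
force: [-3.3, -0.3, 3.7]
finger_gap: 0.1
```

```bash
python3 look.py o wrist scene;  python3 plan.py 1.22,0,136 1.24,0,136 1.26,0,136 1.28,0,136 1.3,0,136 1.32,0,136
```

```text
t 17.25 tcp [528.7 -66.  135.7] box [-38.9 -10. ] F [-3.3 -0.3  3.7]
wrist arm n 4179 turn 1.184 z med 117.1 z pct [116.1 117.9]
scene gateknob 22 [-15.2 -81.2] 120.9
scene arm n 87 turn 1.259 z med 119.6 z pct [117.6 121.6]
(1.22, 0.0, 136.0) [530.3 -66.4 136. ] row [-0.0001, 0.0039, -0.0008, -0.0, -0.0, -0.0065]
(1.24, 0.0, 136.0) [532.1 -67.4 136. ] row [-0.0012, 0.0089, -0.0008, -0.0, -0.0, -0.032]
(1.26, 0.0, 136.0) [533.9 -68.3 136. ] row [-0.0023, 0.014, -0.0008, -0.0, -0.0, -0.0575]
(1.28, 0.0, 136.0) [535.8 -69.2 136. ] row [-0.0032, 0.019, -0.0008, -0.0, -0.0, -0.0829]
(1.3, 0.0, 136.0) [537.7 -70.1 136. ] row [-0.0041, 0.0241, -0.0008, -0.0, -0.0, -0.1084]
(1.32, 0.0, 136.0) [539.5 -70.9 136. ] row [-0.0048, 0.0292, -0.0008, -0.0, -0.0, -0.1338]
```

>>> {"method": "jog_arm", "body": {
  "motion": [
    [[-1,0,0.004,0,0,0,-0.007],[-1,-0.0012,0.009,0,0,0,-0.032],[-1,-0.0023,0.014,0,0,0,-0.058],[-1,-0.0032,0.019,0,0,0,-0.083],[-1,-0.0032,0.019,0,0,0,-0.083]]
  ]
}}

```text
clock: 17.85
tcp_pos: [536.0, -69.3, 135.7]
orientation: [0.775, 0.632, 0.0, 0.0]
force: [-1.7, 0.0, 0.9]
finger_gap: -0.3
```

```bash
python3 look.py p wrist scene;  python3 plan.py 1.28,0,136 1.3,0,136 1.32,0,136 1.34,0,136 1.36,0,136
```

```text
t 17.85 tcp [536.  -69.3 135.7] box [-32.  -13.9] F [-1.7  0.   0.9]
wrist arm n 4166 turn 1.267 z med 117.0 z pct [116.1 117.8]
scene gateknob 20 [-15.1 -81.3] 121.3
scene arm n 87 turn 1.35 z med 119.9 z pct [118.  122.3]
(1.28, 0.0, 136.0) [535.8 -69.2 136. ] row [-0.0003, -0.0006, -0.0008, 0.0006, -0.0002, -0.0003]
(1.3, 0.0, 136.0) [537.7 -70.1 136. ] row [-0.0015, 0.0044, -0.0008, 0.0006, -0.0002, -0.0258]
(1.32, 0.0, 136.0) [539.5 -70.9 136. ] row [-0.0025, 0.0095, -0.0008, 0.0006, -0.0002, -0.0512]
(1.34, 0.0, 136.0) [541.4 -71.7 136. ] row [-0.0035, 0.0145, -0.0008, 0.0006, -0.0002, -0.0767]
(1.36, 0.0, 136.0) [543.4 -72.5 136. ] row [-0.0044, 0.0196, -0.0008, 0.0006, -0.0002, -0.1022]
```

>>> {"method": "jog_arm", "body": {
  "motion": [
    [[-1,-0.0015,0.0044,0,0,0,-0.026],[-1,-0.0025,0.0095,0,0,0,-0.051],[-1,-0.0025,0.0095,0,0,0,-0.051]]
  ]
}}

```text
clock: 18.25
tcp_pos: [539.8, -71.0, 135.7]
orientation: [0.762, 0.648, 0.0, 0.0]
force: [-0.5, -0.7, 0.6]
finger_gap: -0.2
```

```bash
python3 look.py q wrist;  python3 plan.py 1.32,0,136 1.34,0,136 1.36,0,136 1.38,0,136
```

```text
t 18.25 tcp [539.8 -71.  135.7] box [-28.3 -15.9] F [-0.5 -0.7  0.6]
wrist arm n 4121 turn 1.317 z med 116.5 z pct [115.5 117.3]
(1.32, 0.0, 136.0) [539.5 -70.9 136. ] row [-0.0001, -0.0005, -0.0006, 0.0008, -0.0004, 0.0007]
(1.34, 0.0, 136.0) [541.4 -71.7 136. ] row [-0.0013, 0.0045, -0.0006, 0.0008, -0.0004, -0.0248]
(1.36, 0.0, 136.0) [543.4 -72.5 136. ] row [-0.0024, 0.0096, -0.0006, 0.0008, -0.0004, -0.0502]
(1.38, 0.0, 136.0) [545.3 -73.2 136. ] row [-0.0033, 0.0146, -0.0006, 0.0008, -0.0004, -0.0757]
```

Starting to ease off the crest (z 116.5). 2 mm steps.

>>> {"method": "jog_arm", "body": {
  "motion": [
    [[-1,-0.0013,0.0045,0,0,0,-0.025],[-1,-0.0013,0.0045,0,0,0,-0.025]]
  ]
}}

```text
clock: 18.5
tcp_pos: [541.4, -71.8, 135.8]
orientation: [0.756, 0.655, 0.0, 0.0]
force: [-0.8, 0.0, -0.1]
finger_gap: -0.1
```

```bash
python3 look.py r wrist;  python3 plan.py 1.34,0,136 1.36,0,136 1.38,0,136
```

```text
t 18.5 tcp [541.4 -71.8 135.8] box [-26.8 -16.8] F [-0.8  0.  -0.1]
wrist arm n 4117 turn 1.329 z med 116.1 z pct [115.2 117. ]
(1.34, 0.0, 136.0) [541.4 -71.7 136. ] row [0.0001, 0.0006, -0.0007, 0.0003, -0.0002, 0.0003]
(1.36, 0.0, 136.0) [543.4 -72.5 136. ] row [-0.0011, 0.0056, -0.0007, 0.0003, -0.0002, -0.0251]
(1.38, 0.0, 136.0) [545.3 -73.2 136. ] row [-0.0021, 0.0106, -0.0007, 0.0003, -0.0002, -0.0506]
```

>>> {"method": "jog_arm", "body": {
  "motion": [
    [[-1,-0.0011,0.005,0,0,0,-0.025],[-1,-0.0011,0.005,0,0,0,-0.025]]
  ]
}}

```text
clock: 18.75
tcp_pos: [543.1, -72.5, 135.7]
orientation: [0.749, 0.662, 0.0, 0.0]
force: [0.6, 0.1, -0.6]
finger_gap: -0.3
```

```bash
python3 look.py s wrist;  python3 plan.py 1.36,0,136 1.38,0,136 1.40,0,136
```

```text
t 18.75 tcp [543.1 -72.5 135.7] box [-25.1 -17.7] F [ 0.6  0.1 -0.6]
wrist arm n 3860 turn 1.368 z med 110.3 z pct [109.4 111.2]
(1.36, 0.0, 136.0) [543.4 -72.5 136. ] row [0.0001, 0.0008, -0.0008, 0.0001, -0.0002, -0.0002]
(1.38, 0.0, 136.0) [545.3 -73.2 136. ] row [-0.001, 0.0058, -0.0008, 0.0001, -0.0002, -0.0256]
(1.4, 0.0, 136.0) [547.2 -73.9 136. ] row [-0.0021, 0.0108, -0.0008, 0.0001, -0.0002, -0.0511]
```

Dropped (z 110.3, the same as its starting level) at turn ~1.37 with no force. Back off and check.

>>> {"method": "jog_arm", "body": {
  "motion": [
    [[-1,0,-0.02,0,0,0,0],[-1,0,-0.06,0,0,0,0],[-1,0,-0.1,-0.05,0,0,0],[-1,0,-0.1,-0.17,0,0,0],[-1,0,-0.1,-0.22,0,0,0],[-1,0,-0.1,-0.22,0,0,0]]
  ]
}}

```text
clock: 19.4
tcp_pos: [503.9, -67.6, 226.5]
orientation: [0.75, 0.662, 0.001, 0.002]
force: [-0.3, -0.0, -1.0]
finger_gap: 0.0
```

```bash
python3 look.py u wrist scene top; python3 - <<'E'
from h import *
for c in ("scene","top"):
  for n in ["handle_knob","gate_knob","handle","gate"]:
    r=tip_of(n,c);print(c,n,[(np.round(box(x["xyz"]),1).tolist(),np.round(x["xyz"][2]),round(x["confidence"],2)) for x in r[:2]])
a=cv2.imread("pics/sceneu.png")[170:330,230:420];cv2.imwrite("pics/su.png",cv2.resize(a,None,fx=3.5,fy=3.5,interpolation=2))
E
```

```text
t 19.4 tcp [503.9 -67.6 226.5] box [-63.7  -9.3] F [-0.3 -0.  -1. ]
wrist gateknob 398 [-20. -77.] 118.9
wrist arm n 1746 turn 1.356 z med 110.3 z pct [109.2 111.2]
scene gateknob 18 [-15.1 -81.6] 121.8
scene arm n 87 turn 1.444 z med 113.2 z pct [110.8 114.8]
scene handle_knob [([-1.5, -25.9], np.float64(155.0), 0.64), ([2.5, -1.7], np.float64(-1.0), 0.26)]
scene gate_knob [([-18.8, -78.9], np.float64(121.0), 0.6)]
scene handle [([14.3, 72.3], np.float64(72.0), 0.95), ([3.5, -424.5], np.float64(0.0), 0.67)]
scene gate [([20.1, -27.8], np.float64(68.0), 0.63)]
top handle_knob []
top gate_knob []
top handle [([19.0, 78.2], np.float64(68.0), 0.59)]
top gate []
```

View pics/su.png

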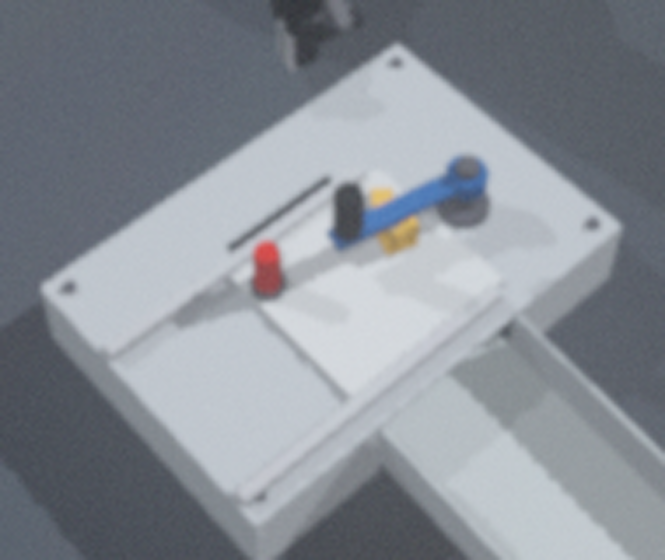

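View pics/wristu.png

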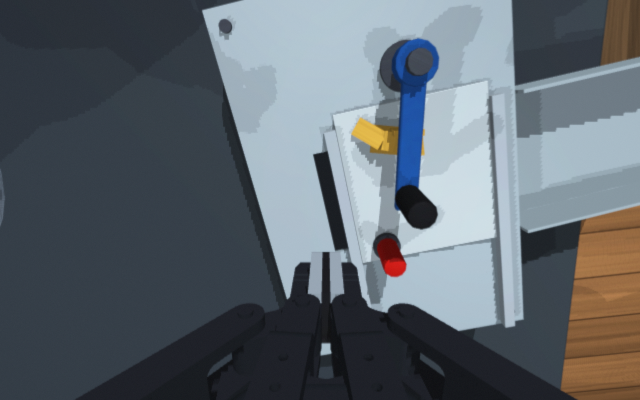

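```bash
python3 -c "
from plant import *
print(get_obs()['clock'],get_obs()['force']);print(workorder.sign_off())"
```

```text
19.95 [0.32805513 0.62252817 0.21889694]
the job is handed in; nothing more can be done
None
```

The gate is shut and the latch handle has dropped into the keeper's notch. I handed the job in at about 20 s, and sign-off reports no verdict.

- **Gate:** I pushed it shut with closed fingers until it met the hard stop at about 21 N. When the handle pin climbed the ramp it dragged the gate about 4–5 mm open. I parked the handle on the crest and pushed the gate back to the stop, again at about 21 N. It stayed put after that.
- **Latch:** I nudged the handle over the crest in roughly 2 mm steps and stopped as soon as it dropped, at a turn of about 1.36 rad. The tool felt no force afterwards, and I never pushed it against the stop. The highest force I read while pushing the handle was about 17 N sideways (21 N in all), on the ramp.

**Last checks:**
- **Handle height:** its upper face is back at its starting level, 110.3 mm by the wrist camera.
- **Handle knob:** x is about -1.5 mm, where the limit is above -7.7 mm.
- **Gate knob:** it reads at its shut position within a couple of millimetres in the scene camera. The wrist camera read it about 3 mm further shut, because it sees the knob at a slant.
- **Turn:** the scene camera read about 1.44 rad against 1.36 rad from the wrist, an offset it showed all along. Both are past the required 1.29 rad.
- **Robot:** it stands clear of everything, with force readings near zero.
- **Not checked:** the top camera was mostly blocked by the arm, so it confirmed little. I did not measure the sinkers, spinner, shackle and jar again, but the arm never worked close to them.

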